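# Hang the splash door on the mixing guard and shut it

### The arm

A 6-joint arm with a two-finger parallel gripper is mounted at the origin on the work surface. World frame = base frame: x ahead of the robot, y to its left, z up, the work surface at z = 0. Lengths are in m, angles in rad, forces in N, time in s.
With the tool pointing down it reaches from about 0.325 to 0.85 m from the base axis. Payload 4.4 kg.
Tool frame: the origin (TCP) lies midway between the tips of the shut fingers; the grasp point (between the pads) lies 19 mm behind it; z points along the fingers, y is the line along which they close (so a half turn about z gives the same grasp; the last joint's range is limited). The gripper opens to 94 mm and grips with 3 to 60 N. Pads are 16 mm wide; open, the fingers measure 119 mm over their backs; the gripper's body (75 mm by 177 mm) begins 78 mm behind the grasp point.
Start: joints at [1.095, 0.207, 1.542, -0, 1.393, -0.15], TCP at [0.184, 0.545, 0.205] pointing down, gripper open.
Joint ranges: [-2.73, 2.73], [-0.86, 2.22], [0.23, 2.46], [-1.11, 4.25], [0.08, 2.63], [-2.82, 2.82]. Speed limits (rad/s): [2.79, 2.79, 3.14, 3.14, 3.14, 3.14].

### API

Orientations are given as [roll, pitch, yaw] about the fixed x, y, z axes, in that order (R = Rz(yaw) Ry(pitch) Rx(roll)).
In Python, from workcell import * gives the robot as it stands.
- The arm moves only by the tool arm_command, never from a script. Its argument "motion" is a list of rows, each a list of 2 entries, a list of its own where there are three numbers: the shift along the world's x, y, z in m, then the turn about the world's z in degrees. A call has 1 to 5 rows; each row is the pose to reach, as a shift and turn from the pose commanded when the call began; what a row does not reach only later rows make up. A row lasts 1/12 s, in which the tool goes at most 41.7 mm and 7.16 degrees, less where a joint would pass 70% of its speed; a pose out of reach is approached as far as the arm can. A call with a gripper value outside its range is refused whole. "hand" is the closure, from 0 (fully open) to 1 (shut), set as the call begins (left out, the last holds). The fingers move at their own pace and stop on an object; the grip force is fixed at half the most. Time passes only in rows, so rows that repeat a pose let the fingers close. It gives the time, the measured TCP pose, the force, the opening and the grip force at its end, in the units of the state.
- state(): the state, without advancing time (a new reading comes with each control period).
- camera(name): name is "scene" or "side" or "wrist"; returns the picture (384x512x3 uint8, red, green, blue); there is no depth.
- camera_info(name): a dict with "vertical_fov" (degrees; the focal length in pixels is half the picture's height over the tangent of half this angle, whatever the lens; pixels are square), "cx", "cy" (the principal point, pixels), "rvec" (rotation vector, rad) and "tvec" (3), from world to camera coordinates, as OpenCV has them; the wrist camera has in their place "tool_from_camera" (4x4, takes a point from camera to tool coordinates, whose origin is the TCP and whose axes are the flange's). Camera axes: x right, y down, z forward; pixel columns grow to the right and rows downward; lengths in m; the calibration is good to about 2 mm. A picture is of the moment at which its call begins: read the wrist's pose just before it. camera_info takes no time and is no camera call.
- hand_in(): hands the job in; it is judged then, once.
The state is a dict: "clock": time; "joint_pos": joint angles; "joint_velocities": joint speeds; "joint_torque": joint torques, N m; "eef_pos": TCP position; "tcp_rot": TCP orientation; "wrist_force": force on the tool from outside, world axes, zero at the start; "ft_torque": the same for the moment, N m; "opening": finger opening in m; "grip_force": force on a finger pad.
Only numpy, scipy, OpenCV 4.12 (cv2) and the standard library are available. Lean on these libraries where they do the work, as an engineer would, in place of code of your own. Each camera call takes 0.05 s, during which the arm holds its last target. There are 200 camera calls.

### The job

Take the white splash door out of its wooden rack and hang it, swung well open, on the mixing guard: lower both of its hinge knuckles together over the two hinge pins until it sits fully down. Then swing it gently shut against its rubber stop and let go; work by feel without forcing door or guard, and leave the bottles and the loose cap where they are.

Things in the scene. Friction and masses are not known exactly. Their poses are not given: they have to be found in the camera images.
- door_center (a point): Centre of the loose white door (0.3 to 0.45 kg): a flat panel 12 mm thick (its x), 160 mm wide (y), 150 mm high (z, up), standing upright on edge in the rack. Its bare top edge, 75 mm above this point, is the place to pinch, across the thickness. A black knob, 22 mm wide, stands 22 mm out of the outer (-x) face at y = -55 mm, half-way up. Two hinge knuckles are on its +y edge.
- door_knuckle (a point): On the door: centre of the lower mouth of its lower knuckle, at x 0, y +90, z -65 mm from the door's centre, axes as the door's. The knuckles are two steel sleeves on one vertical line, 20 mm outer and 12 mm inner diameter, 18 mm long, open at both ends; the upper one's lower mouth is 100 mm above this point.
- rack: Fixed wooden rack, 90 x 120 mm, 38 mm high, origin at the centre of its underside. Two rails 100 mm long leave a 15 mm slot along its y axis, where the door stands on a floor 8 mm above the table, its axes parallel to the rack's. Lift the door straight up out of it.
- guard: Fixed mixing guard: open-topped box 200 mm deep (x), 280 wide (y), 150 high, clear side and back walls, origin at the centre of its underside. The front faces its -x, with a door opening between two white flanges; the +y one carries the hinge plate. Shut, the door's axes are parallel to the guard's, knob outward; swung open 90 degrees, the door's y axis points along the guard's +x.
- door_stop (a point): On the guard: middle of the front face of its rubber stop strip (30 mm wide along y, 100 mm high), on the -y front flange. The back of the shut door lies on it. Axes as the guard's. The door turns freely on its pins and stays where it is left.
- hinge_nominal (a point): Middle setting of the hinge: on the pin line, at the top of the lower bracket, 22 mm in front of the guard's front face, axes as the guard's. The steel plate with both pins is clamped in level slots and may stand anywhere up to 10 mm to either side of this point along the guard's y; that setting is not measured: see or feel it. Where the fully lowered door's lower knuckle rests if mid-set.
- upper_bracket (a point): Top of the upper hinge bracket at middle setting, 100 mm above hinge_nominal; it moves sideways with the plate. On each bracket (14 mm wide, 8 mm thick) stands a vertical pin, 10 mm diameter, 20 mm long, its top 3 mm tapered to 8 mm. This bracket blocks the lower knuckle from straight above: bring the door in level from the front, both knuckles just above the pin tips.
- dark_bottle_center (a point): Centre of a loose dark blue bottle, 60 mm diameter, 130 mm high. To be left alone.
- yellow_bottle_center (a point): Centre of a loose yellow bottle, 54 mm diameter, 120 mm high. To be left alone.
- loose_cap_center (a point): Centre of a loose black cap, 40 mm diameter, 16 mm high, lying on the table. To be left alone.
There are look-alikes about, which are no part of the job. Of the things like the part that bears door_center, leave any that is green, purple or red; of the rest the larger one is meant.

How it is judged:
By the outcome, as a careful person would: the job done as asked, in the order asked, and still so for the second after the job is handed in, with the robot touching nothing.
It also fails if it takes over 72 s, if anything falls off the work surface, if the arm or the gripper's body presses on something with over 40 N, if the wrist force passes 120 N, or if a joint passes its speed limit or range.

## Working session

There is one attempt and no reset: what is moved stays moved. The work goes in short steps, Python scripts to look and compute and a tool call to move; the robot and the scene stay as the last step left them, time stands still between calls to the robot, and variables do not carry over. Pictures are saved under pics/ and viewed, at most 10 in all, crops included, and the job is handed in when it is done.

Besides the shell and the picture viewer there is one more tool, called after "Emit:" as name([rows], argument=value, ...), one row to a line, values as JSON. arm_command: Moves the arm, as the interface text tells. Its arguments: {"type":"object","properties":{"motion":{"type":"array"},"hand":{"type":"number"}},"required":["motion"]}

```bash
ls; mkdir -p pics
cat > h.py <<'E'
from workcell import *
import numpy as np, cv2
from scipy.spatial.transform import Rotation as Ro
def K(i): 
    f=192/np.tan(np.radians(i["vertical_fov"])/2); return f,i["cx"],i["cy"]
def pose(name,st=None):
    i=camera_info(name)
    if "rvec" in i:
        R=cv2.Rodrigues(np.array(i["rvec"],float))[0]; t=np.array(i["tvec"],float).ravel(); return i,R.T,-R.T@t
    st=st or state(); T=np.eye(4); T[:3,:3]=Ro.from_euler('xyz',st["tcp_rot"]).as_matrix(); T[:3,3]=st["eef_pos"]
    M=T@np.array(i["tool_from_camera"]); return i,M[:3,:3],M[:3,3]
def ray(P,u,v):
    i,R,c=P; f,cx,cy=K(i); d=R@np.array([(u-cx)/f,(v-cy)/f,1]); return c,d/np.linalg.norm(d)
def onz(P,u,v,z):
    c,d=ray(P,u,v); return c+d*(z-c[2])/d[2]
def proj(P,X):
    i,R,c=P; f,cx,cy=K(i); q=R.T@(np.array(X)-c); return np.array([cx+f*q[0]/q[2],cy+f*q[1]/q[2]])
def tri(r1,r2):
    (a,u),(b,v)=r1,r2; s=np.linalg.lstsq(np.c_[u,-v],b-a,rcond=None)[0]; p,q=a+u*s[0],b+v*s[1]; return (p+q)/2,np.linalg.norm(p-q)
def save(n,img): cv2.imwrite(f"pics/{n}.png",img[:,:,::-1])
E
python3 - <<'E'
from h import *
print(state())
for n in("scene","side","wrist"):
    i=camera_info(n);print(n,i); im=camera(n); save(n+"0",im); np.save(n+"0.npy",im)
E
```

```text
pics
{'clock': 0.0, 'joint_pos': array([ 1.09547929e+00,  2.07419788e-01,  1.54291317e+00, -1.75344270e-06,
        1.39350633e+00, -1.50567248e-01]), 'joint_velocities': array([-0.00168463, -0.00073512, -0.00107951, -0.00015575, -0.00125361,
        0.00023585]), 'joint_torque': array([ 4.18929403e-04, -3.70879483e+01, -2.81415904e+01,  6.96364045e-02,
        3.60647449e-02, -1.60843128e-04]), 'eef_pos': array([0.18314647, 0.54421457, 0.20431029]), 'tcp_rot': array([-3.13937118e+00, -3.35286199e-04,  2.81684280e+00]), 'wrist_force': array([-0.10475288,  0.42106965, -0.4500592 ]), 'ft_torque': array([ 0.04810033,  0.0298028 , -0.03397494]), 'grip_force': 0.0, 'opening': 0.09434741039475565}
scene {'vertical_fov': 57.42973300130866, 'cx': 257.0690296779211, 'cy': 180.11172555430758, 'rvec': array([ 2.22008232,  1.19975999, -0.39720093]), 'tvec': array([-0.31406821, -0.30657305,  1.53418507])}
side {'vertical_fov': 52.648633871556754, 'cx': 255.43758932420553, 'cy': 188.76252209246996, 'rvec': array([ 1.98368349, -0.81146263,  0.45815957]), 'tvec': array([-0.42611678,  0.31901588,  0.7862042 ])}
wrist {'vertical_fov': 60.97179554986308, 'cx': 256.78513674138816, 'cy': 185.13149773904638, 'tool_from_camera': array([[-3.21704517e-04, -9.69471607e-01, -2.45203385e-01,
         7.04263727e-02],
       [ 9.99999657e-01, -1.24712886e-04, -8.18907148e-04,
         8.76731245e-04],
       [ 7.63327207e-04, -2.45203564e-01,  9.69471314e-01,
        -1.79898254e-01],
       [ 0.00000000e+00,  0.00000000e+00,  0.00000000e+00,
         1.00000000e+00]])}
```

View pics/scene0.png

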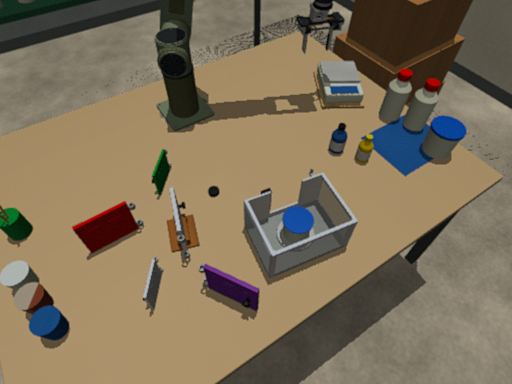

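View pics/side0.png

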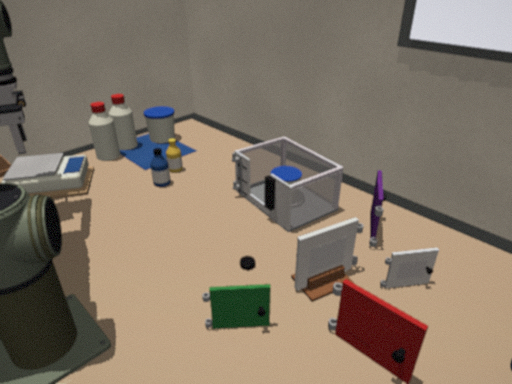

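The scene view shows the rack with the white door near (180,225), the guard near (300,225) and a smaller white decoy near (152,283). In the side view the door is near (327,255) and the guard near (290,180), with the hinge on its left at (240,170). I'll zoom in on both.

Run:
```python
from h import *
a=np.load("scene0.npy"); b=np.load("side0.npy")
save("sc1",cv2.resize(a[165:290,155:365],None,fx=3.8,fy=3.8,interpolation=cv2.INTER_CUBIC))
save("si1",cv2.resize(b[130:305,220:400],None,fx=3.4,fy=3.4,interpolation=cv2.INTER_CUBIC))
S=pose("scene");D=pose("side")
print(S[2],D[2])
for n,u,v in(("rack",183,235),("guard",300,235),("base",183,110)):print(n,onz(S,u,v,0))
```

```text
[ 1.15509526 -0.4025222   1.02473437] [-0.05293986 -0.66445616  0.67613539]
rack [ 0.55379477 -0.28223803  0.        ]
guard [0.76457867 0.04142772 0.        ]
base [-0.00591288 -0.00830227  0.        ]
```

View pics/sc1.png

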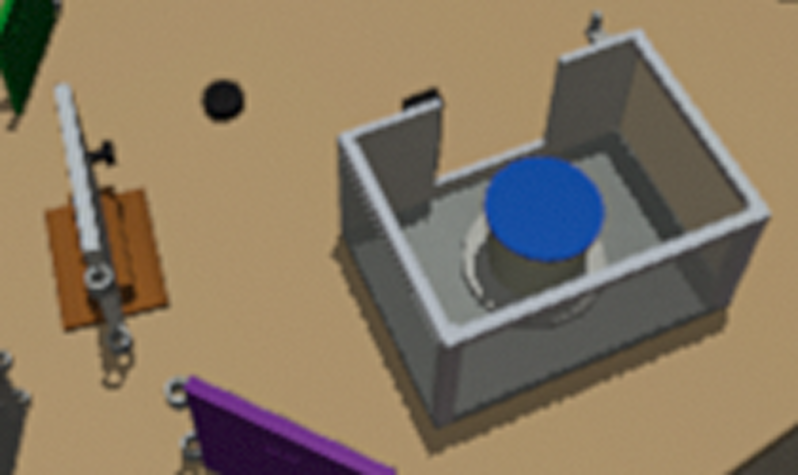

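View pics/si1.png

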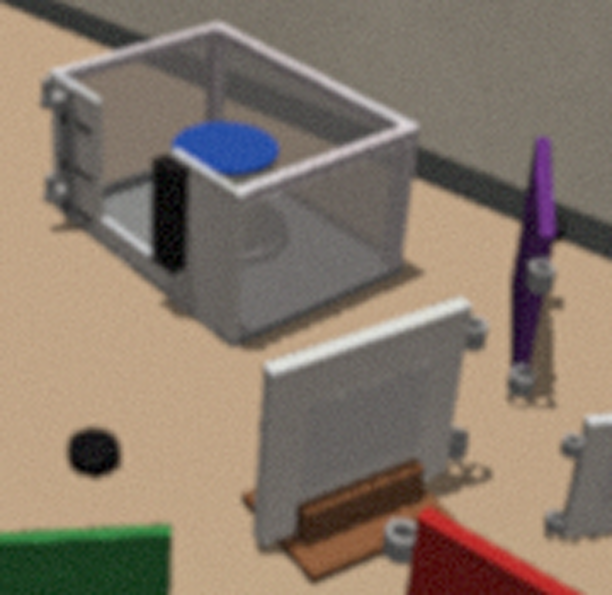

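Run:
```python
from h import *
S=pose("scene");D=pose("side")
s=lambda x,y:(155+x/3.8,165+y/3.8); d=lambda x,y:(220+x/3.4,130+y/3.4)
print("guard f-y,f+y,b+y,b-y scene")
c=[onz(S,*s(*p),.15) for p in((345,135),(640,35),(765,210),(450,340))]
print(np.round(c,4)); print([np.linalg.norm(c[i]-c[(i+1)%4]) for i in range(4)],np.mean(c,0))
print("side"); c2=[onz(D,*d(*p),.15) for p in((240,190),(55,73),(218,25),(413,125))]
print(np.round(c2,4)); print([np.linalg.norm(c2[i]-c2[(i+1)%4]) for i in range(4)],np.mean(c2,0))
for nm,P,f,pts in(("sc",S,s,((62,88),(92,250),(97,277))),("si",D,d,((268,370),(467,303),(476,325)))):
    e=[onz(P,*f(*p),z) for p,z in zip(pts,(.158,.158,.136))]
    print(nm,np.round(e,4),np.linalg.norm(e[1]-e[0]),np.degrees(np.arctan2(*(e[1]-e[0])[[1,0]])))
print("knob",onz(S,*s(104,152),.083))
print("pin", tri(ray(S,*s(597,20)),ray(D,*d(50,85))))
for nm,p in(("cap",(222,100)),):print(nm,onz(S,*s(*p),.016))
for nm,p in(("dark",(338,152)),("yel",(364,160))):print(nm,onz(S,*p,0))
```

```text
guard f-y,f+y,b+y,b-y scene
[[ 0.6385 -0.0888  0.15  ]
 [ 0.6876  0.1757  0.15  ]
 [ 0.873   0.1443  0.15  ]
 [ 0.8297 -0.121   0.15  ]]
[np.float64(0.2689750219801515), np.float64(0.18806457954844324), np.float64(0.2688032969847216), np.float64(0.19387503463360808)] [0.75721255 0.02754002 0.15      ]
side
[[ 0.6408 -0.0899  0.15  ]
 [ 0.6807  0.1719  0.15  ]
 [ 0.8713  0.1404  0.15  ]
 [ 0.8299 -0.1215  0.15  ]]
[np.float64(0.26479581819344516), np.float64(0.193185514317962), np.float64(0.2650907412512417), np.float64(0.19162827621644224)] [0.75566049 0.02524376 0.15      ]
sc [[ 0.4799 -0.2588  0.158 ]
 [ 0.6286 -0.3038  0.158 ]
 [ 0.6382 -0.3082  0.136 ]] 0.15537877425066632 -16.832706984988974
si [[ 0.4737 -0.2586  0.158 ]
 [ 0.6255 -0.3061  0.158 ]
 [ 0.6362 -0.3097  0.136 ]] 0.15904171656039268 -17.355956457599447
knob [ 0.50260781 -0.2453321   0.083     ]
pin (array([0.65695978, 0.15292997, 0.15279696]), np.float64(0.00127241093804093))
cap [ 0.4631786  -0.11599363  0.016     ]
dark [0.55160443 0.39724435 0.        ]
yel [0.63879021 0.45450316 0.        ]
```

Emit:
arm_command([
  [[0.317, -0.415, 0.065], 1.5],
  [[0.317, -0.415, 0.065], 1.5],
  [[0.317, -0.415, 0.065], 1.5],
  [[0.317, -0.415, 0.065], 1.5],
  [[0.317, -0.415, 0.065], 1.5],
])

```text
clock: 0.57
eef_pos: [0.3094, 0.379, 0.2311]
tcp_rot: [-3.141, -0.0, 2.844]
wrist_force: [0.1, 0.7, 0.3]
opening: 0.0942
grip_force: 0.0
```

Emit:
arm_command([
  [[0.19, -0.25, 0.039], 0],
  [[0.19, -0.25, 0.039], 0],
  [[0.19, -0.25, 0.039], 0],
  [[0.19, -0.25, 0.039], 0],
  [[0.19, -0.25, 0.039], 0],
])

```text
clock: 0.98
eef_pos: [0.4347, 0.2142, 0.257]
tcp_rot: [3.141, -0.0, 2.843]
wrist_force: [0.2, 0.3, 0.6]
opening: 0.0937
grip_force: 0.0
```

Emit:
arm_command([
  [[0.065, -0.085, 0.013], 0],
  [[0.065, -0.085, 0.013], 0],
  [[0.065, -0.085, 0.013], 0],
  [[0.065, -0.085, 0.013], 0],
])

```text
clock: 1.32
eef_pos: [0.5019, 0.127, 0.2702]
tcp_rot: [-3.141, 0.002, 2.837]
wrist_force: [0.3, 1.3, 0.1]
opening: 0.0941
grip_force: 0.0
```

Run:
```python
from h import *
st=state();print(st["clock"],st["eef_pos"],st["tcp_rot"])
im=camera("wrist");np.save("w1.npy",im);np.save("w1p.npy",np.r_[st["eef_pos"],st["tcp_rot"]])
P=pose("wrist",st)
q=proj(P,[.657,.153,.15]);print(q)
u,v=np.clip(q.astype(int),[110,80],[401,303]);print(u,v)
save("w1",cv2.resize(im[v-80:v+80,u-110:u+110],None,fx=3.6,fy=3.6,interpolation=cv2.INTER_CUBIC))
```

```text
1.3167 [0.5019288  0.12698025 0.27020475] [-3.14058990e+00  2.30376327e-03  2.83697303e+00]
[324.24617075 309.03484409]
324 303
```

View pics/w1.png

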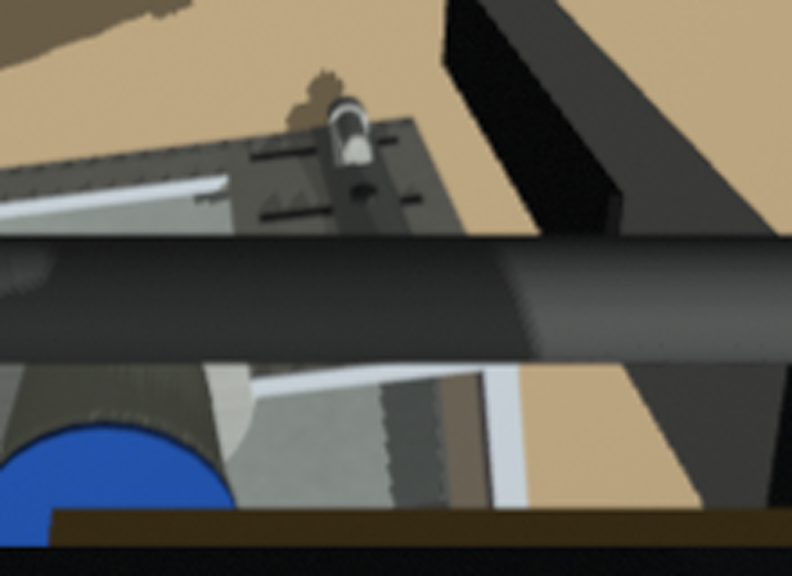

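The wrist picture shows the lower hinge pin near crop (350,130), on the dark plate with its level slots. The gripper bar hides the upper pin. I'll move forward so both show.

Emit:
arm_command([
  [[0.08, 0.015, 0], 0],
  [[0.08, 0.015, 0], 0],
  [[0.08, 0.015, 0], 0],
  [[0.08, 0.015, 0], 0],
])

```text
clock: 1.7
eef_pos: [0.5786, 0.1474, 0.2671]
tcp_rot: [-3.14, -0.005, 2.845]
wrist_force: [-0.4, 0.1, 0.6]
opening: 0.0938
grip_force: 0.0
```

Run:
```python
from h import *
st=state();print(st["clock"],st["eef_pos"],st["tcp_rot"])
im=camera("wrist");np.save("w2.npy",im);np.save("w2p.npy",np.r_[st["eef_pos"],st["tcp_rot"]])
P=pose("wrist",st)
for z in(.05,.15):print(proj(P,[.657,.153,z]))
save("w2",cv2.resize(im[100:300,190:420],None,fx=3,fy=3,interpolation=cv2.INTER_CUBIC))
```

```text
1.7 [0.57857565 0.1474059  0.26711128] [-3.14007055 -0.0049471   2.84454522]
[278.62217109 218.6515818 ]
[284.95438627 253.00576381]
```

View pics/w2.png

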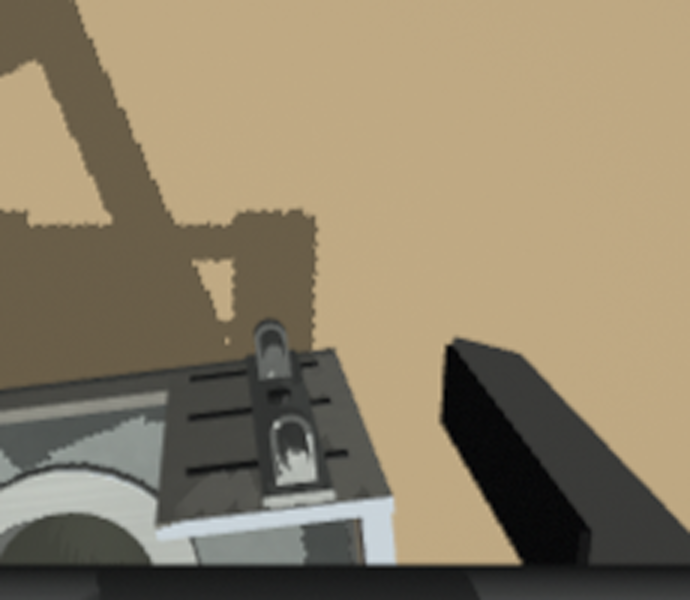

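Both pins are clear now: the upper one near crop (295,445) and the lower one near (270,345), with the guard's front +y top corner at (393,497).

Run:
```python
from h import *
p=np.load("w2p.npy");st=dict(eef_pos=p[:3],tcp_rot=p[3:]);P=pose("wrist",st)
c=lambda x,y:(190+x/3,100+y/3)
a=onz(P,*c(157,524),.15);b=onz(P,*c(393,496),.15);print(a,b,np.linalg.norm(b-a),"yaw",np.degrees(np.arctan2(*(b-a)[[1,0]]))-90)
g=np.radians(-9.5);X=np.array([np.cos(g),np.sin(g),0]);Y=np.array([-np.sin(g),np.cos(g),0])
for corner in(b,):
  for nm,q,off in(("up top far",(297,485),-.022+.004),("up mid",(295,450),-.022),("up base front",(292,418),-.027),("low mid",(271,345),-.022),("low top far",(274,378),-.018)):
    o,d=ray(P,*c(*q)); n=X; s=((b+X*off-o)@n)/(d@n); h=o+d*s; print(nm,np.round(h,4),"guard y",(h-b)@Y+.14)
im=np.load("w2.npy")
save("w3",cv2.resize(im[200:275,240:340],None,fx=8,fy=8,interpolation=cv2.INTER_CUBIC))
```

```text
[0.66727853 0.1054437  0.15      ] [0.68039789 0.18380183 0.15      ] 0.0794488139712262 yaw -9.504775288362936
up top far [0.6574 0.1552 0.1689] guard y 0.10800834904675005
up mid [0.6536 0.1572 0.1526] guard y 0.10932067191220275
up base front [0.6488 0.1588 0.1383] guard y 0.11015447724295456
low mid [0.6535 0.1564 0.0482] guard y 0.10855744851578039
low top far [0.6573 0.1546 0.0767] guard y 0.10737111797934307
```

View pics/w3.png

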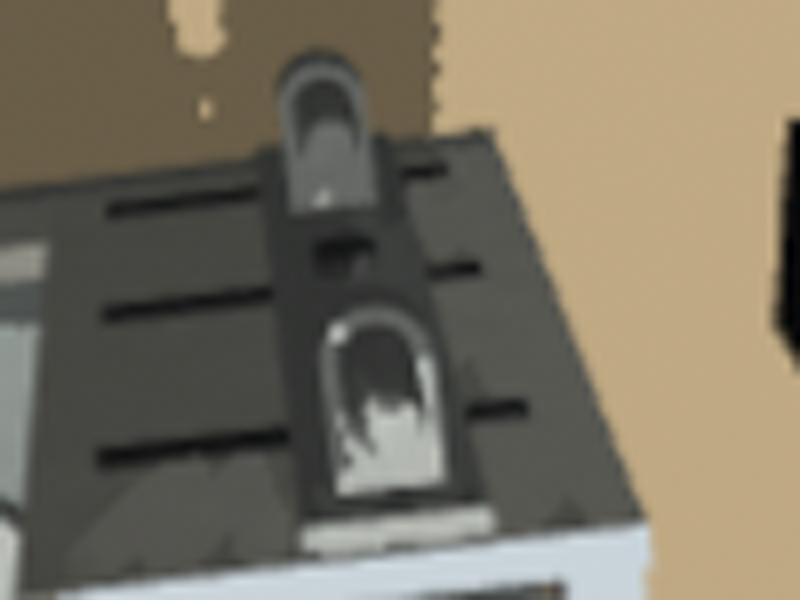

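Run:
```python
from h import *
p=np.load("w2p.npy");st=dict(eef_pos=p[:3],tcp_rot=p[3:]);P=pose("wrist",st)
g=np.radians(-9.5);X=np.array([np.cos(g),np.sin(g),0]);Y=np.array([-np.sin(g),np.cos(g),0])
b=np.array([.6804,.1838,.15])
for nm,q in(("up",(382,362)),("low",(324,102))):
    q=(240+q[0]/8,200+q[1]/8); o,d=ray(P,*q); s=((b-.022*X-o)@X)/(d@X); h=o+d*s; print(nm,np.round(h,4),"gy",(h-b)@Y+.14)
# check from scene/side: where would those project
for z in(.03,.035,.04,.13,.135,.14,.155): print(z,*[np.round(proj(pose(n),[.6545,.157,z]),1) for n in("scene","side")], (np.round(proj(P,[.6545,.157,z]),1)-[240,200])*8)
```

```text
up [0.6537 0.1576 0.1416] gy 0.10973941871494164
low [0.6536 0.1572 0.0395] gy 0.10937212990891182
0.03 [307.7 191.7] [234.3 188.9] [320.   88.8]
0.035 [307.9 190.9] [234.2 187.5] [322.4  98.4]
0.04 [308.1 190.1] [234.2 186.2] [324. 108.]
0.13 [311.6 173.9] [233.3 161.3] [371.2 331.2]
0.135 [311.8 172.9] [233.3 159.9] [374.4 347.2]
0.14 [312.  171.9] [233.2 158.4] [378.4 363.2]
0.155 [312.6 169. ] [233.1 154. ] [388.8 415.2]
```

The pin line is at about (0.654, 0.157), with the bracket tops at about z 0.04 and 0.14 (102 mm measured against 100 given). Next, the door.

Emit:
arm_command([
  [[-0.019, -0.431, -0.01], 0],
  [[-0.019, -0.431, -0.01], 0],
  [[-0.019, -0.431, -0.01], 0],
  [[-0.019, -0.431, -0.01], 0],
  [[-0.019, -0.431, -0.01], 0],
])

```text
clock: 2.17
eef_pos: [0.5683, -0.0622, 0.2663]
tcp_rot: [3.141, 0.002, 2.845]
wrist_force: [0.3, -0.4, 0.9]
opening: 0.0941
grip_force: 0.0
```

Emit:
arm_command([
  [[-0.01, -0.223, -0.005], 0],
  [[-0.01, -0.223, -0.005], 0],
  [[-0.01, -0.223, -0.005], 0],
  [[-0.01, -0.223, -0.005], 0],
  [[-0.01, -0.223, -0.005], 0],
])

```text
clock: 2.58
eef_pos: [0.5594, -0.2703, 0.2619]
tcp_rot: [-3.142, 0.002, 2.844]
wrist_force: [-0.2, 0.2, -0.9]
opening: 0.0941
grip_force: 0.0
```

Run:
```python
from h import *
st=state();print(st["clock"],st["eef_pos"],st["tcp_rot"])
im=camera("wrist");np.save("w4.npy",im);np.save("w4p.npy",np.r_[st["eef_pos"],st["tcp_rot"]])
P=pose("wrist",st)
for q in([.477,-.2587,.158],[.627,-.305,.158],[.637,-.309,.136]):print(proj(P,q))
save("w4",im)
```

```text
2.5833 [ 0.55943807 -0.27032042  0.26194372] [-3.14153906e+00  1.58247442e-03  2.84417012e+00]
[240.37400926  87.84347486]
[242.1480311  259.57016874]
[242.3462846  259.08594253]
```

View pics/w4.png

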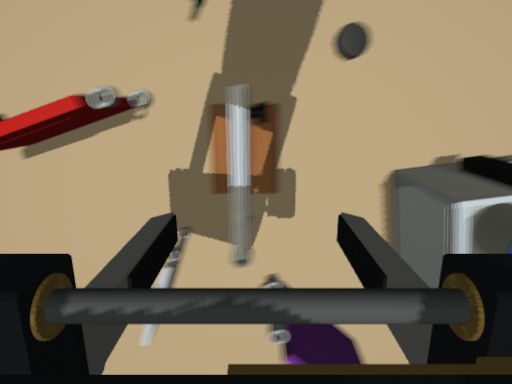

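The picture (blurred by motion) shows the door's top edge along column 239, rows 86–250, and its knuckle at (242,258). That is within 2 px of the prediction, so I'll descend.

Emit:
arm_command([
  [[0.001, -0.0145, -0.03], 0],
  [[0.001, -0.0145, -0.06], 0],
  [[0.001, -0.0145, -0.09], 0],
  [[0.001, -0.0145, -0.09], 0],
])

```text
clock: 2.97
eef_pos: [0.5568, -0.2806, 0.1641]
tcp_rot: [3.137, -0.012, 2.843]
wrist_force: [-0.9, 1.2, -0.8]
opening: 0.0941
grip_force: 0.0
```

Emit:
arm_command([
  [[0.0, 0.0, -0.015], 0],
  [[0.0, 0, -0.025], 0],
  [[0, 0, -0.034], 0],
  [[0, 0, -0.034], 0],
  [[0, 0, -0.034], 0],
])

```text
clock: 3.38
eef_pos: [0.5617, -0.2841, 0.137]
tcp_rot: [-3.142, 0.0, 2.844]
wrist_force: [0.2, 0.7, -0.4]
opening: 0.0941
grip_force: 0.0
```

Emit:
arm_command([
  [[0, -0.001, -0.009], 0],
  [[0, -0.001, -0.009], 0],
  [[0, -0.001, -0.009], 0],
])

```text
clock: 3.63
eef_pos: [0.5614, -0.2855, 0.1271]
tcp_rot: [3.141, -0.001, 2.843]
wrist_force: [0.3, 0.4, -0.2]
opening: 0.0941
grip_force: 0.0
```

Emit:
arm_command([
  [[0, 0, 0], 0],
  [[0, 0, 0], 0],
  [[0, 0, 0], 0],
  [[0, 0, 0], 0],
  [[0, 0, 0], 0],
], hand=1)

```text
clock: 4.05
eef_pos: [0.5617, -0.2857, 0.1275]
tcp_rot: [-3.142, 0.0, 2.843]
wrist_force: [-0.8, 0.3, -0.6]
opening: 0.064
grip_force: 0.0
```

Emit:
arm_command([
  [[0, 0, 0], 0],
  [[0, 0, 0], 0],
  [[0, 0, 0], 0],
  [[0, 0, 0], 0],
  [[0, 0, 0], 0],
])

```text
clock: 4.47
eef_pos: [0.5616, -0.2856, 0.1274]
tcp_rot: [3.142, -0.0, 2.843]
wrist_force: [-0.6, -0.0, -0.5]
opening: 0.0305
grip_force: 0.0
```

Emit:
arm_command([
  [[0, 0, 0], 0],
  [[0, 0, 0], 0],
  [[0, 0, 0], 0],
  [[0, 0, 0], 0],
  [[0, 0, 0], 0],
])

```text
clock: 4.88
eef_pos: [0.5617, -0.2852, 0.1273]
tcp_rot: [3.141, -0.0, 2.843]
wrist_force: [-0.0, 1.5, 0.1]
opening: 0.0119
grip_force: 30.0
```

Emit:
arm_command([
  [[0, 0, 0], 0],
  [[0, 0, 0], 0],
])

```text
clock: 5.05
eef_pos: [0.5617, -0.2852, 0.1274]
tcp_rot: [3.141, -0.0, 2.843]
wrist_force: [-0.6, 1.2, 0.8]
opening: 0.0118
grip_force: 30.0
```

Emit:
arm_command([
  [[0, 0, 0.01], 0],
  [[0, 0, 0.03], 0],
  [[0, 0, 0.055], 0],
  [[0, 0, 0.085], 0],
  [[0, 0, 0.115], 0],
])

```text
clock: 5.47
eef_pos: [0.5604, -0.2856, 0.2426]
tcp_rot: [-3.141, -0.003, 2.843]
wrist_force: [1.4, 0.2, -3.1]
opening: 0.0118
grip_force: 30.0
```

Emit:
arm_command([
  [[-0.005, 0.005, 0.025], 0],
  [[-0.02, 0.03, 0.025], 0],
  [[-0.035, 0.065, 0.025], 2],
  [[-0.05, 0.1, 0.025], 4],
  [[-0.06, 0.135, 0.025], 6],
])

```text
clock: 5.88
eef_pos: [0.4997, -0.1499, 0.2673]
tcp_rot: [-3.141, -0.001, 2.948]
wrist_force: [0.5, 0.6, -3.8]
opening: 0.0123
grip_force: 30.0
```

Emit:
arm_command([
  [[0, 0.038, 0], 1.6],
  [[0, 0.076, 0], 1.6],
  [[0.003, 0.114, 0], 1.6],
  [[0.005, 0.152, 0], 1.6],
  [[0.007, 0.19, 0], 1.6],
])

```text
clock: 6.3
eef_pos: [0.508, 0.0406, 0.2676]
tcp_rot: [-3.14, 0.0, 2.975]
wrist_force: [1.6, 0.1, -2.9]
opening: 0.0123
grip_force: 30.0
```

Emit:
arm_command([
  [[0.002, 0.036, -0.01], 0],
  [[0.004, 0.07, -0.03], 0],
  [[0.006, 0.1, -0.05], 0],
  [[0.008, 0.125, -0.065], 0],
  [[0.009, 0.138, -0.075], 0],
])

```text
clock: 6.72
eef_pos: [0.516, 0.1796, 0.1903]
tcp_rot: [-3.141, -0.003, 2.978]
wrist_force: [0.1, -0.9, -3.4]
opening: 0.0119
grip_force: 30.0
```

Emit:
arm_command([
  [[0, 0, 0], 0],
  [[0, 0, 0], 0],
  [[0, 0, 0], 0],
])

```text
clock: 6.97
eef_pos: [0.5184, 0.1762, 0.1933]
tcp_rot: [-3.141, 0.002, 2.975]
wrist_force: [0.2, 1.1, -3.6]
opening: 0.0118
grip_force: 30.0
```

Run:
```python
from h import *
st=state();print(st["clock"],st["eef_pos"],st["tcp_rot"])
S=camera("scene");D=camera("side");W=camera("wrist");np.save("S5.npy",S);np.save("D5.npy",D);np.save("W5.npy",W)
r=lambda im,f:cv2.resize(im,None,fx=f,fy=f,interpolation=cv2.INTER_CUBIC)
a=r(S[130:200,265:335],5.7);b=r(D[125:195,190:260],5.7);c=np.hstack([a,b]); w=r(W[210:384,180:360],1.1)
pad=np.zeros((w.shape[0],c.shape[1],3),np.uint8);pad[:,:w.shape[1]]=w
print(a.shape)
save("c5",np.vstack([c,pad]))
k=st["eef_pos"]+.079*np.array([.986,-.165,0])
for dz in(-.1094,-.0914,-.0094,.0086):
    q=k+[0,0,dz];print(np.round(proj(pose("scene"),q),1),np.round(proj(pose("side"),q),1),np.round(proj(pose("wrist",st),q),1))
```

```text
6.9667 [0.51835278 0.17616799 0.19326798] [-3.14075062e+00  1.61198202e-03  2.97485343e+00]
(399, 399, 3)
[300.6 170.5] [218.4 180. ] [256.4 260.8]
[301.2 167.2] [218.1 174.9] [256.4 270.1]
[304. 151.] [216.7 150.6] [256.  330.7]
[304.7 147.2] [216.3 145.1] [255.9 350.3]
```

View pics/c5.png

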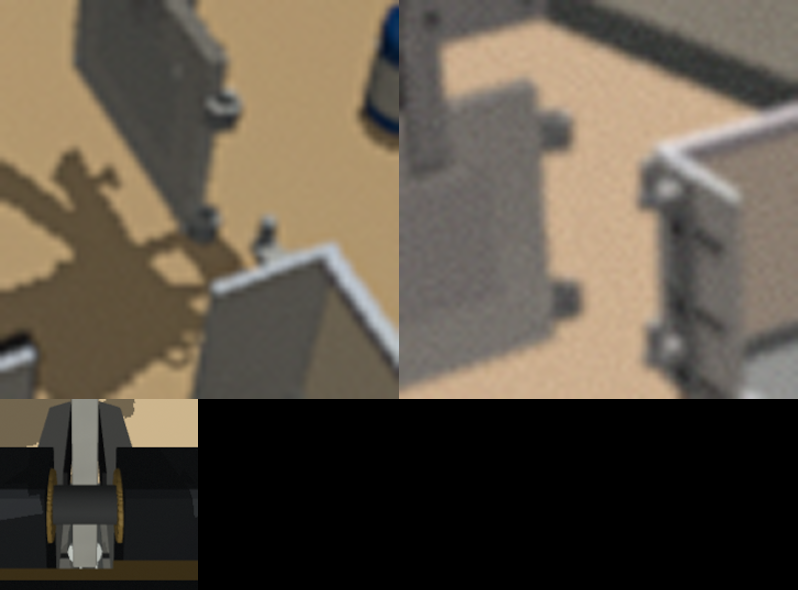

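Run:
```python
from h import *
X=np.array([.986,-.165,0]);p=np.array([.6538,.1574,0])
for n,o in(("side",(190,125)),("scene",(265,130))):
  P=pose(n)
  for nm,dx,z in(("pin base",0,.14),("pin top",0,.16),("front",-.007,.14),("face",.022,.14),("lowbase",0,.04),("lowtop",0,.06),("lowface",.022,.04)):
    print(n,nm,np.round((proj(P,p+dx*X+[0,0,z])-o)*5.7+([399,0] if n=="side" else [0,0])))
  print("corner",[np.round((proj(P,[.6804,.1838,z])-o)*5.7+([399,0] if n=="side" else [0,0])) for z in(.15,)])
D=np.load("D5.npy")
save("d6",cv2.resize(D[145:195,222:252],None,fx=12,fy=12,interpolation=cv2.INTER_LANCZOS4))
g=D[150:164,230:242].mean(2).astype(int);print(g)
```

```text
side pin base [644. 191.]
side pin top [643. 157.]
side front [633. 194.]
side face [678. 180.]
side lowbase [649. 349.]
side lowtop [648. 318.]
side lowface [682. 338.]
corner [array([648., 145.])]
scene pin base [268. 238.]
scene pin top [272. 215.]
scene front [262. 229.]
scene face [287. 265.]
scene lowbase [245. 341.]
scene lowtop [250. 322.]
scene lowface [263. 368.]
corner [array([336., 238.])]
[[172 171 174 176 180 193 208 213 207 202 187 170]
 [171 171 171 171 167 176 202 212 204 178 151 128]
 [169 176 170 168 153 145 163 192 194 180 155 130]
 [173 167 152 143 124 115 130 157 180 186 186 168]
 [175 161 135 111  96  93 105 126 147 165 188 190]
 [168 159 120  92  87  90  96 106 104 133 162 183]
 [173 162 119  86  85 100 122 120 111 103 119 139]
 [175 159 123  87  90 123 150 154 139 106  89  95]
 [175 156 129  95  96 126 156 154 133 110  78  86]
 [169 152 122 101  97 113 126 124 109  90  82  85]
 [170 147 110  93  88  97  93  84  77  76  72  88]
 [172 154 121 109 102  90  77  74  71  68  75  83]
 [167 167 155 152 136 113  80  72  66  68  73  80]
 [176 170 169 167 153 123  93  71  58  61  68  75]]
```

In the last picture the knuckles sit within about 0.5 px of the prediction in both fixed views, and the pins within about 1 px. I'll come in level from the front.

Emit:
arm_command([
  [[0.008, -0.001, -0.012], 0],
  [[0.02, -0.0025, -0.013], 0],
  [[0.034, -0.004, -0.013], 0],
  [[0.046, -0.0055, -0.013], 0],
  [[0.053, -0.006, -0.013], 0],
])

```text
clock: 7.53
eef_pos: [0.5725, 0.17, 0.1803]
tcp_rot: [3.141, 0.002, 2.974]
wrist_force: [-0.7, 0.8, -3.2]
opening: 0.0121
grip_force: 30.0
```

Emit:
arm_command([
  [[0.003, -0.0005, 0], 0],
  [[0.005, -0.0005, 0], 0],
  [[0.005, -0.0005, 0], 0],
  [[0.005, -0.0005, 0], 0],
])

```text
clock: 7.87
eef_pos: [0.5751, 0.1709, 0.1794]
tcp_rot: [-3.142, -0.0, 2.976]
wrist_force: [-0.4, 0.1, -4.0]
opening: 0.0117
grip_force: 30.0
```

Run:
```python
from h import *
st=state();print(st["clock"],st["eef_pos"],st["tcp_rot"],st["wrist_force"])
S=camera("scene");D=camera("side");np.save("S6.npy",S);np.save("D6.npy",D)
r=lambda im,f:cv2.resize(im,None,fx=f,fy=f,interpolation=cv2.INTER_CUBIC)
save("c6",np.hstack([r(S[135:205,280:330],8),r(D[130:200,210:260],8)]))
k=st["eef_pos"]+.079*np.array([.986,-.165,0]); print(k)
for dz in(-.1094,-.0914,-.0094,.0086):
    q=k+[0,0,dz];print(np.round((proj(pose("scene"),q)-[280,135])*8),np.round((proj(pose("side"),q)-[210,130])*8+[400,0]))
```

```text
7.8667 [0.57513151 0.17086177 0.17941071] [-3.14151929e+00 -4.99725768e-04  2.97558708e+00] [-0.37008067  0.12978075 -4.01958462]
[0.65302551 0.15782677 0.17941071]
[233. 396.] [587. 385.]
[239. 370.] [586. 346.]
[265. 245.] [579. 157.]
[272. 215.] [577. 114.]
```

View pics/c6.png

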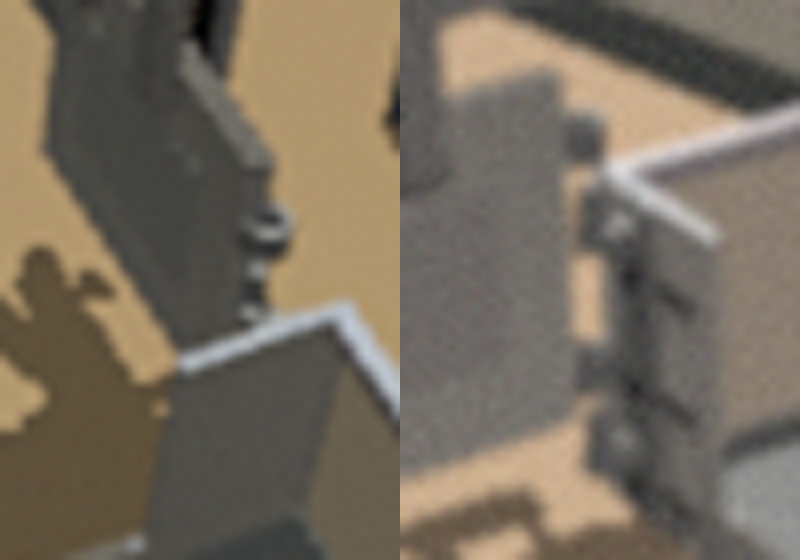

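The side view has the knuckle axis about 15–20 crop px (about 2 px) left of the pin, so I'll check that numerically.

Run:
```python
from h import *
np.set_printoptions(linewidth=200)
D=np.load("D6.npy").mean(2).astype(int);S=np.load("S6.npy").mean(2).astype(int);S5=np.load("S5.npy").mean(2).astype(int)
print("side D6 rows142..162 cols226..244");print(D[142:162,226:244])
print("scene S6 rows157..178 cols306..322");print(S[157:178,306:322])
print("scene S5");print(S5[164:178,306:322])
```

```text
side D6 rows142..162 cols226..244
[[106 109 104 118 142 169 173 175 173 173 175 173 174 173 176 173 178 172]
 [105 101 112 113 133 154 159 164 168 174 177 172 174 176 172 174 171 174]
 [104 109 105 108 120 121 130 131 148 163 169 179 171 175 172 170 173 174]
 [106 106 106 104 100  99  97 104 121 139 164 171 174 173 174 173 174 171]
 [106 103 106 104  97  88  90  90 100 121 158 177 168 175 170 172 172 176]
 [103 106 105 105  95  80  81  78  89 116 159 174 174 174 174 180 183 187]
 [108 105 106 106  95  80  81  78  80 119 160 177 180 185 187 198 201 202]
 [108 106 112 107 101  91  80  83  90 131 179 195 200 204 204 204 200 187]
 [106 105 104 107 114 109 108 111 114 150 196 215 213 204 184 172 158 146]
 [107 104 108 110 126 140 146 148 142 158 195 214 205 175 154 132 116 109]
 [108 105 104 111 138 159 160 159 145 138 165 192 196 181 154 129 109 104]
 [102 106 110 111 134 152 140 132 122 112 134 161 176 187 186 166 143 131]
 [110 111 105 109 124 142 120  99  97  95 106 127 147 164 190 195 181 162]
 [109 110 108 109 124 129 111  82  80  91  97 103 108 132 167 182 189 189]
 [106 110 112 10
[... 2125 characters left out ...]
 145 143 143 145 143 144 146]
 [145 146 145 146 133 133 150 145 145 145 145 144 143 145 144 144]
 [145 145 144 141 113  96 114 127 145 144 144 143 144 145 143 144]
 [145 146 148 136  97  57  66 110 147 145 145 143 144 145 145 144]
 [147 147 148 133  86  52  71 119 145 145 144 143 144 143 143 143]
 [148 148 140 107  66  60  89 132 148 145 143 145 144 143 149 154]
 [136 147 129  93  94 111 126 148 152 148 146 150 157 162 173 178]
 [101 136 137 106 111 145 157 160 159 162 165 174 181 177 171 170]
 [ 76 115 146 119  83 124 162 170 177 184 178 175 169 145 117 113]
 [ 71 100 135 141 123 144 180 185 180 169 146 120 105  81  72  71]
 [ 90 113 145 174 178 173 170 153 131 104  80  76  76  75  75  67]]
```

The side and scene views agree: relative to the knuckle, the pin is about +1 mm in x and −5 mm in y. I'll shift, then lower by feel.

Emit:
arm_command([
  [[0.0005, -0.002, 0], 0],
  [[0.001, -0.004, 0], 0],
  [[0.0012, -0.005, 0], 0],
  [[0.0012, -0.005, 0], 0],
  [[0.0012, -0.005, 0], 0],
])

```text
clock: 8.38
eef_pos: [0.5768, 0.1658, 0.1794]
tcp_rot: [3.142, 0.0, 2.975]
wrist_force: [-0.6, -0.9, -3.2]
opening: 0.0118
grip_force: 30.0
```

Run:
```python
from h import *
np.set_printoptions(linewidth=200)
st=state();print(st["clock"],st["eef_pos"],st["wrist_force"])
D=np.mean([camera("side").mean(2) for _ in range(4)],0).astype(int);S=np.mean([camera("scene").mean(2) for _ in range(4)],0).astype(int)
np.save("D7.npy",D);np.save("S7.npy",S)
print("side rows143..160 cols227..242");print(D[143:160,227:242])
print("side low rows172..192");print(D[172:192,227:242])
print("scene rows158..178 cols304..320");print(S[158:178,304:320])
```

```text
8.3833 [0.57679978 0.16579223 0.1794039 ] [-0.59617726 -0.85223092 -3.19833288]
side rows143..160 cols227..242
[[103 106 104 104 117 144 159 163 168 169 170 173 173 174 173]
 [105 106 106 107 105 119 127 136 149 163 163 168 172 174 174]
 [107 107 106 105 101  95  95 105 126 143 151 164 173 172 175]
 [106 107 107 105  98  87  84  88  99 116 136 163 175 174 174]
 [106 106 107 105 101  87  78  80  85  98 133 162 175 175 178]
 [106 108 107 105  99  85  80  78  78  92 133 171 185 191 196]
 [108 107 107 105  99  87  80  78  77 100 148 188 204 204 204]
 [107 107 106 107 102  96  92  94 101 136 179 203 204 187 174]
 [109 107 108 107 105 111 113 111 120 163 197 201 181 152 129]
 [108 106 105 107 108 113 115 114 118 156 189 196 182 155 126]
 [107 107 106 108 108 106 104 102 107 128 158 179 188 187 167]
 [108 107 105 105 101  95  90  90  93 108 127 144 165 190 197]
 [109 108 108 108 104  92  82  85  91 100 106 111 129 165 182]
 [107 110 111 108 106  94  83  85 104 121 123 108 106 124 139]
 [108 107 108 111 107  98  85  92 121 152 153 132 101  88  99]
 [109 109 110 110 109  98  84  87 121 154 15
[... 2038 characters left out ...]
  52  75 121 147 146 146 146]
 [ 70  70  70  72  76  73  65  65  68  84 118 140 147 146 145 145]
 [ 72  71  70  73  76  75  67  68  77 114 149 149 146 146 145 145]
 [ 72  70  70  74  78  73  63  58  68 114 149 148 146 145 145 145]
 [ 72  71  70  74  80  73  62  56  75 121 149 146 145 145 144 144]
 [ 72  71  71  74  75  69  65  62  77 123 150 146 144 145 144 145]
 [ 72  71  73  76  72  74 100 112  97 119 153 149 148 153 157 162]
 [ 72  71  75  76  73  78 114 147 135 130 160 163 167 176 182 179]
 [ 73  71  74  77  75  74  84 128 156 160 179 185 181 176 170 146]
 [ 71  67  71  78  83 110 124 147 182 185 182 171 146 122 105  82]
 [ 69  71  90 115 136 165 180 176 171 154 133 106  82  77  76  75]]
```

The knuckle and pin axes now agree within about 1 mm in both views. Lowering gently.

Emit:
arm_command([
  [[0.0006, 0.0002, -0.003], 0],
  [[0.0006, 0.0002, -0.006], 0],
  [[0.0006, 0.0002, -0.009], 0],
  [[0.0006, 0.0002, -0.011], 0],
  [[0.0006, 0.0002, -0.011], 0],
])

```text
clock: 9.2
eef_pos: [0.5773, 0.1661, 0.1689]
tcp_rot: [-3.142, -0.0, 2.976]
wrist_force: [-1.3, 0.3, 0.6]
opening: 0.0118
grip_force: 30.0
```

Emit:
arm_command([
  [[0, 0, -0.001], 0],
  [[0, 0, -0.002], 0],
  [[0, 0, -0.003], 0],
  [[0, 0, -0.003], 0],
])

```text
clock: 9.53
eef_pos: [0.5774, 0.1664, 0.1682]
tcp_rot: [3.141, 0.001, 2.976]
wrist_force: [-7.3, -1.4, 10.6]
opening: 0.0116
grip_force: 30.0
```

Emit:
arm_command([
  [[0, 0, 0.002], 0],
  [[-0.001, -0.0002, 0.002], 0],
  [[-0.001, -0.0002, 0.001], 0],
  [[-0.001, -0.0002, 0], 0],
  [[-0.001, -0.0002, 0], 0],
])

```text
clock: 9.95
eef_pos: [0.5774, 0.1663, 0.168]
tcp_rot: [3.14, 0.003, 2.976]
wrist_force: [-4.8, 0.5, 9.6]
opening: 0.0119
grip_force: 30.0
```

Emit:
arm_command([
  [[-0.0008, 0, 0], 0],
  [[-0.0015, 0, 0], 0],
  [[-0.0015, 0, 0], 0],
])

```text
clock: 10.2
eef_pos: [0.5768, 0.1662, 0.1678]
tcp_rot: [3.14, 0.005, 2.976]
wrist_force: [-1.5, 1.2, 7.5]
opening: 0.0119
grip_force: 30.0
```

Emit:
arm_command([
  [[-0.0008, 0, 0], 0],
  [[-0.0015, 0, 0], 0],
  [[-0.0015, 0, 0], 0],
])

```text
clock: 10.45
eef_pos: [0.5745, 0.1663, 0.1665]
tcp_rot: [3.14, 0.003, 2.976]
wrist_force: [-1.5, 1.3, 4.4]
opening: 0.0121
grip_force: 30.0
```

Emit:
arm_command([
  [[0, 0, -0.0015], 0],
  [[0, 0, -0.003], 0],
  [[0, 0, -0.003], 0],
])

```text
clock: 10.7
eef_pos: [0.5729, 0.1667, 0.1647]
tcp_rot: [3.14, -0.001, 2.976]
wrist_force: [-6.5, 0.4, 13.4]
opening: 0.0116
grip_force: 30.0
```

Run:
```python
from h import *
np.set_printoptions(linewidth=200)
st=state();print(st["clock"],st["eef_pos"],st["wrist_force"],st["ft_torque"])
D=np.mean([camera("side").mean(2) for _ in range(3)],0).astype(int);S=np.mean([camera("scene").mean(2) for _ in range(3)],0).astype(int)
np.save("D8.npy",D);np.save("S8.npy",S)
print("side rows147..163 cols227..242");print(D[147:163,227:242])
print("side low rows174..192");print(D[174:192,227:242])
print("scene rows162..178 cols304..320");print(S[162:178,304:320])
```

```text
10.7 [0.57294002 0.16672044 0.16466153] [-6.54564431  0.39939517 13.36099157] [0.26815797 0.80316194 0.05845545]
side rows147..163 cols227..242
[[106 105 105 128 153 150 142 151 167 171 172 172 173 178 176]
 [103 106 107 115 125 117 114 127 151 162 173 180 184 190 197]
 [106 105 105 103  97  92  99 113 129 153 184 201 204 203 204]
 [105 109 105  99  85  84  93  99 106 151 198 210 204 189 175]
 [108 107 106 101  88  80  79  83  96 149 200 206 182 151 129]
 [106 107 104  99  87  81  79  79  88 134 183 197 182 155 128]
 [108 105 107 100  92  82  78  80  86 117 155 178 186 187 167]
 [105 108 106 106  98  86  82  82  85 105 126 145 168 189 196]
 [108 105 108 111 106  95  84  81  89 100 106 110 131 166 182]
 [107 105 107 110 112  99  86  86 101 120 121 110 107 120 139]
 [107 106 107 107 108  95  81  90 118 144 148 133 106  89  97]
 [108 108 106 108 103  92  87  91 109 127 135 131 106  82  86]
 [111 107 107 111 101  91  90  92 100 104 102 104  92  80  89]
 [110 110 109 108  96  87  88  89  89  86  79  78  78  80  86]
 [107 108 109 107 104 105 107 101  90  78  73  72  67  72  86]
 [108 110 1
[... 1614 characters left out ...]
  66 109 146 148 146 146 146]
 [ 70  71  70  68  65  59  57  59  56  63 112 148 147 145 146 145]
 [ 71  70  69  75  79  70  61  59  58  87 129 147 147 146 146 145]
 [ 70  71  67  71  79  75  64  58  65 113 149 149 146 145 145 146]
 [ 70  70  70  74  80  74  62  59  75 121 150 147 146 145 145 144]
 [ 71  72  72  78  77  72  66  60  77 125 149 145 145 144 144 145]
 [ 72  71  74  78  74  76  99  95  93 137 153 148 149 152 157 164]
 [ 71  71  75  80  76  80 106 110 123 159 163 164 167 177 183 180]
 [ 72  70  75  79  80  79  72  96 145 173 180 185 181 177 171 147]
 [ 71  68  73  80  89 115 126 146 182 186 182 170 146 122 106  82]
 [ 69  68  89 116 137 165 181 177 172 155 133 107  81  77  77  75]]
```

Pressing has tilted the door in the grip by about 57 mrad, with the knuckles still resting on the pin tips. I'll lift, back off, and press both knuckles lightly against the front of the pins to square the door and feel where they are.

Emit:
arm_command([
  [[0, 0, 0.006], 0],
  [[0, 0, 0.014], 0],
  [[-0.012, 0.002, 0.014], 0],
  [[-0.027, 0.0045, 0.014], 0],
  [[-0.027, 0.0045, 0.014], 0],
])

```text
clock: 11.42
eef_pos: [0.543, 0.1705, 0.1746]
tcp_rot: [-3.14, -0.006, 2.976]
wrist_force: [-0.0, 0.5, -3.6]
opening: 0.0121
grip_force: 30.0
```

Emit:
arm_command([
  [[0, 0, 0], 0],
  [[0, 0, 0], 0],
  [[0, 0, 0], 0],
])

```text
clock: 11.67
eef_pos: [0.5468, 0.1701, 0.1759]
tcp_rot: [-3.141, -0.0, 2.975]
wrist_force: [0.0, -0.2, -3.5]
opening: 0.0118
grip_force: 30.0
```

Emit:
arm_command([
  [[0, 0.001, -0.005], 0],
  [[0, 0.001, -0.011], 0],
  [[0, 0.001, -0.016], 0],
  [[0, 0.001, -0.016], 0],
  [[0, 0.001, -0.016], 0],
])

```text
clock: 12.08
eef_pos: [0.5458, 0.1713, 0.1593]
tcp_rot: [-3.141, -0.002, 2.976]
wrist_force: [-0.2, 0.4, -3.4]
opening: 0.0117
grip_force: 30.0
```

Emit:
arm_command([
  [[0.002, -0.0003, 0], 0],
  [[0.004, -0.0006, 0], 0],
  [[0.006, -0.001, 0], 0],
  [[0.008, -0.0013, 0], 0],
  [[0.008, -0.0013, 0], 0],
])

```text
clock: 12.5
eef_pos: [0.5551, 0.17, 0.1607]
tcp_rot: [3.141, 0.001, 2.975]
wrist_force: [0.4, -1.4, -2.7]
opening: 0.0118
grip_force: 30.0
```

Emit:
arm_command([
  [[0.001, -0.0002, 0], 0],
  [[0.002, -0.0003, 0], 0],
  [[0.003, -0.0005, 0], 0],
  [[0.003, -0.0005, 0], 0],
])

```text
clock: 12.83
eef_pos: [0.5568, 0.1697, 0.1602]
tcp_rot: [-3.141, -0.002, 2.976]
wrist_force: [-1.9, -0.1, -1.2]
opening: 0.0115
grip_force: 30.0
```

Emit:
arm_command([
  [[0.001, -0.0002, 0], 0],
  [[0.002, -0.0003, 0], 0],
  [[0.003, -0.0005, 0], 0],
  [[0.003, -0.0005, 0], 0],
])

```text
clock: 13.17
eef_pos: [0.5579, 0.1695, 0.1599]
tcp_rot: [-3.141, -0.006, 2.976]
wrist_force: [-6.2, 1.5, 0.8]
opening: 0.0119
grip_force: 30.0
```

Emit:
arm_command([
  [[0.001, -0.0002, 0], 0],
  [[0.002, -0.0003, 0], 0],
  [[0.002, -0.0003, 0], 0],
])

```text
clock: 13.42
eef_pos: [0.5598, 0.1693, 0.1599]
tcp_rot: [-3.141, -0.006, 2.976]
wrist_force: [-6.5, 1.2, 0.2]
opening: 0.0121
grip_force: 30.0
```

Emit:
arm_command([
  [[0.001, -0.0002, 0], 0],
  [[0.002, -0.0003, 0], 0],
  [[0.002, -0.0003, 0], 0],
])

```text
clock: 13.67
eef_pos: [0.5619, 0.1689, 0.1599]
tcp_rot: [-3.141, -0.006, 2.976]
wrist_force: [-6.9, 0.9, 0.4]
opening: 0.0114
grip_force: 30.0
```

```bash
cat > m.py <<'E'
from h import *
def edges(D):
    # side view: panel/knuckle transition and knuckle right edge columns per row
    pass
st=state();print(st["clock"],st["eef_pos"],st["wrist_force"],st["ft_torque"])
D=np.mean([camera("side").mean(2) for _ in range(2)],0)
np.set_printoptions(linewidth=200)
print(D[146:164,222:242].astype(int));print(D[174:194,222:242].astype(int))
E
python3 m.py
```

```text
13.6667 [0.56193127 0.16893229 0.15990418] [-6.85300903  0.91916386  0.3859937 ] [0.20904536 1.61851262 0.00975069]
[[142 136 131 134 145 162 170 173 173 175 174 174 175 172 176 171 173 173 174 175]
 [126 125 121 117 127 150 169 176 176 170 174 173 174 172 172 171 173 173 172 178]
 [115 115 112 106 119 144 166 177 176 173 174 173 178 172 174 180 179 185 191 197]
 [107 105 105 104 113 140 169 174 175 173 175 174 178 183 188 198 201 201 204 203]
 [108 105 106 106 109 129 157 166 168 172 173 179 179 193 208 217 210 203 190 176]
 [108 102 104 104 109 115 128 130 134 145 162 165 171 179 202 214 205 184 149 132]
 [105 105 104 107 106 103  99  92 107 119 136 149 150 145 165 191 195 180 155 129]
 [104 107 105 107 107 104  90  83  87  98 110 120 121 112 130 162 179 188 183 170]
 [105 107 108 108 106 109  85  78  78  84  84  95  98  97 105 127 142 167 189 195]
 [106 104 106 107 107 102  88  77  79  80  76  81  86  89  99 103 111 132 164 183]
 [106 107 105 106 108 101  85  81  83  83  74  76  87 104 122 123 111 108 122 140]
 [108 109 109 107 106 104  98 101 107 103  89  76  90 121 154 154 136 1
[... 1471 characters left out ...]
80  76  94 121 146 146 111  77  77]
 [113 112 114 110 112 114 112 121 129 123 110  91  79  89 109 128 125  99  78  78]
 [114 114 113 111 113 111 121 138 156 152 129  96  80  85  89  97  93  83  77  76]
 [113 113 112 114 113 114 121 145 166 168 139 110  90  87  82  79  77  69  71  76]
 [113 114 115 118 121 131 138 155 167 172 158 136 119 105  92  80  65  56  62  70]
 [115 121 125 136 147 154 159 168 173 174 172 164 154 139 108  91  64  42  58  73]
 [126 136 147 155 165 173 172 172 174 175 175 171 169 161 138 112  78  53  55  64]
 [119 141 159 170 172 174 175 175 175 172 172 176 175 171 163 139 104  70  64  68]
 [104 134 162 172 174 175 176 172 175 173 176 173 178 177 170 162 134  92  73  70]]
```

The tilt has halved. Continuing the gentle press until both knuckles bear.

Emit:
arm_command([
  [[0.001, -0.0002, 0], 0],
  [[0.002, -0.0003, 0], 0],
  [[0.002, -0.0003, 0], 0],
])

```text
clock: 14.02
eef_pos: [0.5632, 0.1688, 0.1599]
tcp_rot: [-3.141, -0.008, 2.976]
wrist_force: [-8.3, 2.4, 1.8]
opening: 0.0121
grip_force: 30.0
```

Emit:
arm_command([
  [[0.0005, -0.0001, 0], 0],
  [[0.001, -0.0002, 0], 0],
  [[0.001, -0.0002, 0], 0],
])

```text
clock: 14.27
eef_pos: [0.5633, 0.1688, 0.1599]
tcp_rot: [-3.141, -0.01, 2.976]
wrist_force: [-10.4, 1.4, 3.5]
opening: 0.0115
grip_force: 30.0
```

Both knuckles are bearing now: x stopped at 0.5633 with the force rising, so the aligned TCP x is about 0.5777. I'll back off and feel the pins from their −y side to get y.

Emit:
arm_command([
  [[-0.008, 0.001, 0], 0],
  [[-0.01, -0.006, 0], 0],
  [[-0.012, -0.016, 0], 0],
  [[-0.0125, -0.022, 0], 0],
  [[-0.0125, -0.022, 0], 0],
])

```text
clock: 14.68
eef_pos: [0.5555, 0.144, 0.1606]
tcp_rot: [-3.141, 0.001, 2.974]
wrist_force: [-0.2, 0.1, -3.5]
opening: 0.0117
grip_force: 30.0
```

Emit:
arm_command([
  [[0, 0, 0], 0],
  [[0, 0, 0], 0],
])

```text
clock: 14.85
eef_pos: [0.5554, 0.1457, 0.1605]
tcp_rot: [3.141, 0.001, 2.975]
wrist_force: [-1.0, -0.1, -2.4]
opening: 0.0119
grip_force: 30.0
```

Emit:
arm_command([
  [[0.005, -0.001, 0], 0],
  [[0.01, -0.0017, 0], 0],
  [[0.015, -0.0025, 0], 0],
  [[0.0187, -0.003, 0], 0],
  [[0.0187, -0.003, 0], 0],
])

```text
clock: 15.27
eef_pos: [0.5748, 0.1429, 0.1604]
tcp_rot: [3.142, 0.001, 2.975]
wrist_force: [0.2, -0.6, -2.2]
opening: 0.0119
grip_force: 30.0
```

Emit:
arm_command([
  [[0.0003, 0.002, 0], 0],
  [[0.0007, 0.004, 0], 0],
  [[0.001, 0.006, 0], 0],
  [[0.001, 0.006, 0], 0],
])

```text
clock: 15.6
eef_pos: [0.5744, 0.1496, 0.1604]
tcp_rot: [3.141, -0.0, 2.976]
wrist_force: [-0.3, 0.2, -2.4]
opening: 0.0117
grip_force: 30.0
```

Emit:
arm_command([
  [[0.0002, 0.001, 0], 0],
  [[0.0002, 0.001, 0], 0],
])

```text
clock: 15.77
eef_pos: [0.5747, 0.1503, 0.1604]
tcp_rot: [3.142, -0.0, 2.976]
wrist_force: [0.3, 0.5, -3.2]
opening: 0.0118
grip_force: 30.0
```

Emit:
arm_command([
  [[0.0002, 0.001, 0], 0],
  [[0.0002, 0.001, 0], 0],
])

```text
clock: 15.93
eef_pos: [0.575, 0.1512, 0.1604]
tcp_rot: [3.141, 0.0, 2.976]
wrist_force: [0.2, -1.0, -3.0]
opening: 0.0119
grip_force: 30.0
```

Emit:
arm_command([
  [[0.0002, 0.001, 0], 0],
  [[0.0002, 0.001, 0], 0],
])

```text
clock: 16.1
eef_pos: [0.5752, 0.1521, 0.1604]
tcp_rot: [3.141, 0.0, 2.976]
wrist_force: [-0.9, -0.2, -2.5]
opening: 0.0119
grip_force: 30.0
```

Emit:
arm_command([
  [[0.0002, 0.001, 0], 0],
  [[0.0002, 0.001, 0], 0],
])

```text
clock: 16.27
eef_pos: [0.5754, 0.1531, 0.1604]
tcp_rot: [3.141, 0.0, 2.976]
wrist_force: [0.4, 0.9, -4.0]
opening: 0.0118
grip_force: 30.0
```

Emit:
arm_command([
  [[0.0002, 0.001, 0], 0],
  [[0.0002, 0.001, 0], 0],
])

```text
clock: 16.43
eef_pos: [0.5756, 0.1542, 0.1604]
tcp_rot: [3.141, -0.0, 2.976]
wrist_force: [-0.0, 1.2, -2.6]
opening: 0.0112
grip_force: 30.0
```

Emit:
arm_command([
  [[0.0002, 0.001, 0], 0],
  [[0.0002, 0.001, 0], 0],
])

```text
clock: 16.6
eef_pos: [0.5757, 0.1548, 0.1603]
tcp_rot: [-3.141, -0.0, 2.975]
wrist_force: [-0.4, -0.7, -3.2]
opening: 0.0117
grip_force: 30.0
```

Emit:
arm_command([
  [[0.0002, 0.001, 0], 0],
  [[0.0002, 0.001, 0], 0],
])

```text
clock: 16.77
eef_pos: [0.5758, 0.1552, 0.1603]
tcp_rot: [-3.14, -0.0, 2.975]
wrist_force: [-1.4, -2.9, -2.6]
opening: 0.0119
grip_force: 30.0
```

Emit:
arm_command([
  [[0.0002, 0.001, 0], 0],
  [[0.0002, 0.001, 0], 0],
])

```text
clock: 16.93
eef_pos: [0.5758, 0.156, 0.1603]
tcp_rot: [-3.139, -0.001, 2.975]
wrist_force: [-2.1, -5.0, -1.4]
opening: 0.0117
grip_force: 30.1
```

Contact came at TCP y ≈ 0.155, so the aligned TCP is about (0.5774, 0.1695). Back off, rise and go there.

Emit:
arm_command([
  [[-0.0006, -0.004, 0], 0],
  [[-0.0006, -0.004, 0.008], 0],
  [[-0.0006, -0.004, 0.019], 0],
  [[-0.0006, -0.004, 0.019], 0],
  [[-0.0006, -0.004, 0.019], 0],
])

```text
clock: 17.35
eef_pos: [0.5771, 0.1537, 0.1814]
tcp_rot: [3.14, 0.004, 2.976]
wrist_force: [-0.5, -0.9, -2.3]
opening: 0.0121
grip_force: 30.0
```

Emit:
arm_command([
  [[0.0005, 0.005, 0], 0],
  [[0.001, 0.01, 0], 0],
  [[0.0018, 0.0155, 0], 0],
  [[0.0018, 0.0155, 0], 0],
  [[0.0018, 0.0155, 0], 0],
])

```text
clock: 17.77
eef_pos: [0.5771, 0.1691, 0.1789]
tcp_rot: [-3.141, -0.001, 2.977]
wrist_force: [0.2, 0.0, -3.0]
opening: 0.0119
grip_force: 30.0
```

Emit:
arm_command([
  [[0.0003, 0.0004, -0.003], 0],
  [[0.0003, 0.0004, -0.006], 0],
  [[0.0003, 0.0004, -0.009], 0],
  [[0.0003, 0.0004, -0.011], 0],
  [[0.0003, 0.0004, -0.011], 0],
])

```text
clock: 18.18
eef_pos: [0.577, 0.1686, 0.1673]
tcp_rot: [-3.141, -0.002, 2.975]
wrist_force: [-0.7, 0.1, -3.7]
opening: 0.0117
grip_force: 30.0
```

Emit:
arm_command([
  [[0, 0, -0.001], 0],
  [[0, 0, -0.002], 0],
  [[0, 0, -0.002], 0],
])

```text
clock: 18.43
eef_pos: [0.5775, 0.1688, 0.1662]
tcp_rot: [-3.142, -0.0, 2.976]
wrist_force: [-0.4, 0.7, -2.7]
opening: 0.0119
grip_force: 30.0
```

No force, and the mouths are below the tip height. The pins are in, so I'll continue down.

Emit:
arm_command([
  [[0, 0, -0.001], 0],
  [[0, 0, -0.002], 0],
  [[0, 0, -0.003], 0],
  [[0, 0, -0.004], 0],
  [[0, 0, -0.004], 0],
])

```text
clock: 18.85
eef_pos: [0.5776, 0.1689, 0.1621]
tcp_rot: [-3.142, -0.0, 2.976]
wrist_force: [-1.2, 1.5, -2.7]
opening: 0.0121
grip_force: 30.0
```

Emit:
arm_command([
  [[0, 0, -0.001], 0],
  [[0, 0, -0.002], 0],
  [[0, 0, -0.003], 0],
  [[0, 0, -0.004], 0],
  [[0, 0, -0.004], 0],
])

```text
clock: 19.27
eef_pos: [0.5776, 0.1689, 0.158]
tcp_rot: [-3.142, -0.0, 2.976]
wrist_force: [-0.0, 0.5, -3.2]
opening: 0.0118
grip_force: 30.0
```

Emit:
arm_command([
  [[0, 0, -0.001], 0],
  [[0, 0, -0.002], 0],
  [[0, 0, -0.003], 0],
  [[0, 0, -0.004], 0],
  [[0, 0, -0.004], 0],
])

```text
clock: 19.68
eef_pos: [0.5776, 0.1689, 0.154]
tcp_rot: [-3.142, -0.0, 2.976]
wrist_force: [-0.8, 0.5, -3.0]
opening: 0.0118
grip_force: 30.0
```

Emit:
arm_command([
  [[0, 0, -0.001], 0],
  [[0, 0, -0.002], 0],
  [[0, 0, -0.003], 0],
  [[0, 0, -0.003], 0],
])

```text
clock: 20.02
eef_pos: [0.5776, 0.1689, 0.151]
tcp_rot: [-3.141, -0.0, 2.976]
wrist_force: [-0.8, 0.1, -3.6]
opening: 0.0119
grip_force: 30.0
```

Emit:
arm_command([
  [[0, 0, -0.001], 0],
  [[0, 0, -0.002], 0],
  [[0, 0, -0.002], 0],
])

```text
clock: 20.27
eef_pos: [0.5776, 0.1689, 0.1491]
tcp_rot: [-3.142, -0.0, 2.976]
wrist_force: [-2.1, 0.5, -2.9]
opening: 0.0114
grip_force: 30.0
```

Emit:
arm_command([
  [[0, 0, -0.001], 0],
  [[0, 0, -0.0015], 0],
  [[0, 0, -0.0015], 0],
])

```text
clock: 20.52
eef_pos: [0.5777, 0.1689, 0.1482]
tcp_rot: [3.142, -0.0, 2.976]
wrist_force: [-2.4, 0.4, -0.8]
opening: 0.0118
grip_force: 30.0
```

Emit:
arm_command([
  [[0, 0, -0.0008], 0],
  [[0, 0, -0.0008], 0],
])

```text
clock: 20.68
eef_pos: [0.5777, 0.169, 0.1481]
tcp_rot: [3.141, 0.0, 2.976]
wrist_force: [-4.5, -0.7, 4.2]
opening: 0.0119
grip_force: 30.0
```

Emit:
arm_command([
  [[0, 0, 0], 0],
  [[0, 0, 0], 0],
  [[0, 0, 0], 0],
], hand=0.78)

```text
clock: 20.93
eef_pos: [0.5787, 0.1688, 0.1474]
tcp_rot: [3.141, 0.002, 2.976]
wrist_force: [-0.4, 0.6, -0.2]
opening: 0.0205
grip_force: 0.0
```

The door is seated: it bottomed at z ≈ 0.148, as predicted. I'll rise off it, and a short script gives the waypoints for a fingertip push along the arc.

Emit:
arm_command([
  [[0, 0, 0], 0],
  [[0, 0, 0], 0],
  [[0, 0, 0.012], 0],
  [[0, 0, 0.03], 0],
  [[0, 0, 0.055], 0],
], hand=0.6)

```text
clock: 21.35
eef_pos: [0.5763, 0.1686, 0.2011]
tcp_rot: [-3.14, -0.004, 2.976]
wrist_force: [1.0, 0.2, -1.1]
opening: 0.0374
grip_force: 0.0
```

```bash
cat > m2.py <<'E'
from h import *
st=state();print(st["clock"],st["eef_pos"],st["joint_pos"][5])
X=np.array([.986,-.165]);Y=np.array([.165,.986]);pin=np.array([.6553,.1565])
for a in list(range(-30,91,10)):
    f=np.radians(a);c,s=np.cos(f),np.sin(f);d=-X*c-Y*s;n=Y*c-X*s
    print(a,np.round(pin+.135*d+(.006+.0125*abs(c)+.008*abs(s))*n,4))
D=np.mean([camera("side").mean(2) for _ in range(2)],0)
np.set_printoptions(linewidth=200)
print(D[150:166,226:242].astype(int))
print(D[176:190,226:242].astype(int))
E
python3 m2.py
```

```text
21.35 [0.57627753 0.16862595 0.20108797] -1.2640856998721732
-30 [0.5644 0.2584]
-20 [0.5479 0.2408]
-10 [0.5347 0.2201]
0 [0.5252 0.197 ]
10 [0.5202 0.175 ]
20 [0.5189 0.152 ]
30 [0.5216 0.1287]
40 [0.5285 0.1058]
50 [0.5396 0.0842]
60 [0.5547 0.0646]
70 [0.5734 0.0478]
80 [0.5951 0.0346]
90 [0.6192 0.0257]
[[118 114 111 110 130 160 173 175 181 193 209 214 210 201 187 176]
 [109 106 104 104 118 146 166 169 170 183 200 215 205 182 153 130]
 [104 106 105 105 109 131 146 153 150 151 169 189 196 179 153 127]
 [104 105 106 106 102 102 114 120 123 129 136 159 180 183 185 170]
 [106 105 107 108 101  90  86  93 103 109 112 124 145 165 192 194]
 [105 103 109 104  98  89  80  81  86  85  89 101 111 131 167 184]
 [106 105 103 105 102  90  79  81  76  80  93 112 107 106 120 139]
 [107 107 107 109 102  91  80  80  80  83 112 143 137 102  90  99]
 [107 105 106 108 103  90  82  80  80  85 107 141 137 107  79  85]
 [106 106 105 104 105  94  81  77  78  80  91 112 107  95  79  90]
 [106 107 107 106 103  97  86  78  82  79  80  85  85  80  73  86]
 [106 107 106 108 109 113 112 108 104  91  74  72  69
[... 521 characters left out ...]
 140 109  83  60  51  60  68]
 [112 115 116 113 114 113 125 139 137 121 102  85  74  63  67  68]
 [110 113 111 113 112 110 112 111 107  99  89  85  76  69  68  72]
 [113 113 111 113 111 114 108  93  88  85  86  86  74  69  67  75]
 [112 116 111 112 114 114 105  88  75  85  78  80  81  73  70  77]
 [115 113 112 111 114 113 102  85  75  80  82  86  90  85  74  77]
 [113 112 114 113 114 112 107  92  83  77  77  84  88  85  83  77]
 [111 115 110 112 113 113 106  93  82  84  81  80  82  85  80  81]
 [110 112 110 113 115 115 104  93  82  78  81  75  76  79  75  75]
 [114 114 112 111 113 113 108  93  92  85  82  76  76  70  70  75]
 [114 111 114 115 109 114 116 115 116 107  91  82  66  55  62  70]]
```

Seated and upright, with the knuckles covering the pins. Going round to the outer face with the fingers shut.

Emit:
arm_command([
  [[-0.015, 0.02, 0.003], 0],
  [[-0.03, 0.04, 0.003], 0],
  [[-0.043, 0.06, 0.003], 0],
  [[-0.043, 0.06, 0.003], 0],
  [[-0.043, 0.06, 0.003], 0],
], hand=1)

```text
clock: 21.87
eef_pos: [0.5341, 0.2295, 0.2049]
tcp_rot: [-3.141, 0.0, 2.978]
wrist_force: [-0.2, -0.9, -0.0]
opening: 0.0077
grip_force: 0.0
```

Emit:
arm_command([
  [[0, 0, -0.015], 0],
  [[0, 0, -0.035], 0],
  [[0, 0, -0.052], 0],
  [[0, 0, -0.052], 0],
])

```text
clock: 22.2
eef_pos: [0.5324, 0.227, 0.1487]
tcp_rot: [-3.138, -0.007, 2.975]
wrist_force: [-0.9, -0.7, -1.1]
opening: 0.0004
grip_force: 0.0
```

Emit:
arm_command([
  [[-0.003, -0.01, 0], 0],
  [[-0.005, -0.018, 0], 0],
  [[-0.007, -0.026, 0], 0],
  [[-0.0085, -0.034, 0], 0],
  [[-0.01, -0.042, 0], 0],
])

```text
clock: 22.62
eef_pos: [0.5253, 0.1858, 0.1543]
tcp_rot: [3.141, 0.002, 2.975]
wrist_force: [-0.5, -0.6, -0.6]
opening: 0.0007
grip_force: 0.1
```

Emit:
arm_command([
  [[-0.001, -0.008, 0], 0],
  [[-0.0025, -0.016, 0], 0],
  [[-0.003, -0.024, 0], 0],
  [[-0.0035, -0.032, 0], 0],
  [[-0.0035, -0.04, 0], 0],
])

```text
clock: 23.03
eef_pos: [0.5211, 0.1461, 0.1531]
tcp_rot: [-3.142, -0.0, 2.976]
wrist_force: [-0.2, 0.3, 0.2]
opening: 0.0005
grip_force: 0.1
```

Emit:
arm_command([
  [[0, -0.008, 0], 0],
  [[0.0005, -0.016, 0], 0],
  [[0.002, -0.024, 0], 0],
  [[0.0045, -0.0315, 0], 0],
  [[0.0075, -0.039, 0], 0],
])

```text
clock: 23.45
eef_pos: [0.5289, 0.1071, 0.1531]
tcp_rot: [3.142, 0.0, 2.976]
wrist_force: [-0.4, 0.8, 0.4]
opening: 0.0005
grip_force: 0.1
```

Emit:
arm_command([
  [[0.0035, -0.0075, 0], 0],
  [[0.0075, -0.0145, 0], 0],
  [[0.0115, -0.0215, 0], 0],
  [[0.016, -0.028, 0], 0],
  [[0.021, -0.0345, 0], 0],
])

```text
clock: 23.87
eef_pos: [0.5501, 0.0727, 0.153]
tcp_rot: [3.142, -0.0, 2.976]
wrist_force: [-0.1, -0.0, -0.1]
opening: 0.0004
grip_force: 0.1
```

Run:
```python
from h import *
st=state();print(st["clock"],st["eef_pos"],st["wrist_force"])
S=camera("scene");np.save("S9.npy",S)
P=pose("scene")
# bright-ish top edge of the door: expected far top corner at 50..60 deg and after-0 deg position
X=np.array([.986,-.165]);Y=np.array([.165,.986]);pin=np.array([.6553,.1565]);S0=np.load("S7.npy")
for a in(0,20,40,50,55,60,65,70,80):
    f=np.radians(a);d=-X*np.cos(f)-Y*np.sin(f); v=[]
    for r in(.02,.05,.10,.15,.165):
        q=proj(P,[*(pin+r*d),.177]).round().astype(int);v.append(int(S[q[1],q[0]].mean()))
    print(a,v)
```

```text
23.8667 [0.55014898 0.07272276 0.15300286] [-0.1013179  -0.00390509 -0.0949579 ]
0 [147, 147, 148, 147, 11]
20 [148, 148, 147, 18, 31]
40 [183, 146, 148, 62, 153]
50 [190, 165, 149, 124, 147]
55 [196, 191, 116, 119, 135]
60 [196, 194, 101, 84, 99]
65 [162, 163, 79, 80, 80]
70 [162, 80, 82, 80, 80]
80 [94, 80, 83, 79, 83]
```

The door is following the finger, now at about 58°. Continue, slowing near the stop.

Emit:
arm_command([
  [[0.0055, -0.0065, 0], 0],
  [[0.011, -0.0125, 0], 0],
  [[0.0175, -0.018, 0], 0],
  [[0.024, -0.0235, 0], 0],
  [[0.029, -0.027, 0], 0],
])

```text
clock: 24.33
eef_pos: [0.5796, 0.0456, 0.1531]
tcp_rot: [-3.141, 0.0, 2.975]
wrist_force: [-0.1, 0.7, -0.2]
opening: 0.0002
grip_force: 0.1
```

Emit:
arm_command([
  [[0.004, -0.0025, 0], 0],
  [[0.008, -0.0045, 0], 0],
  [[0.012, -0.0065, 0], 0],
  [[0.016, -0.009, 0], 0],
  [[0.018, -0.01, 0], 0],
])

```text
clock: 24.75
eef_pos: [0.5972, 0.0361, 0.1531]
tcp_rot: [-3.141, 0.0, 2.976]
wrist_force: [-0.0, 0.3, 0.6]
opening: 0.0003
grip_force: 0.0
```

Emit:
arm_command([
  [[0.003, -0.0012, 0], 0],
  [[0.006, -0.0024, 0], 0],
  [[0.009, -0.0036, 0], 0],
  [[0.012, -0.005, 0], 0],
  [[0.014, -0.0055, 0], 0],
])

```text
clock: 25.17
eef_pos: [0.611, 0.0307, 0.1531]
tcp_rot: [-3.141, 0.0, 2.976]
wrist_force: [-0.8, 0.1, -0.5]
opening: 0.0007
grip_force: 0.1
```

Emit:
arm_command([
  [[0.001, -0.0004, 0], 0],
  [[0.002, -0.0008, 0], 0],
  [[0.003, -0.0012, 0], 0],
  [[0.004, -0.0016, 0], 0],
])

```text
clock: 25.5
eef_pos: [0.6147, 0.0293, 0.153]
tcp_rot: [3.142, -0.0, 2.976]
wrist_force: [0.7, -0.2, -0.8]
opening: 0.0004
grip_force: 0.1
```

Emit:
arm_command([
  [[0.001, -0.0003, 0], 0],
  [[0.002, -0.0005, 0], 0],
  [[0.002, -0.0005, 0], 0],
])

```text
clock: 25.75
eef_pos: [0.6154, 0.0291, 0.153]
tcp_rot: [-3.142, -0.003, 2.976]
wrist_force: [-5.3, 0.8, 4.0]
opening: 0.0003
grip_force: 2.6
```

It is firm against the stop at about 5 N. Retreat slowly.

Emit:
arm_command([
  [[0, 0, 0], 0],
  [[-0.001, 0.0002, 0], 0],
  [[-0.003, 0.0005, 0], 0],
  [[-0.008, 0.001, 0], 0],
  [[-0.02, 0.003, 0], 0],
])

```text
clock: 26.17
eef_pos: [0.598, 0.0313, 0.1533]
tcp_rot: [-3.141, 0.003, 2.975]
wrist_force: [-1.0, 0.3, 0.7]
opening: 0.0003
grip_force: 0.0
```

Emit:
arm_command([
  [[-0.03, 0.005, 0.01], 0],
  [[-0.05, 0.008, 0.04], 0],
  [[-0.06, 0.01, 0.08], 0],
  [[-0.06, 0.01, 0.08], 0],
])

```text
clock: 26.5
eef_pos: [0.5398, 0.0419, 0.2414]
tcp_rot: [3.14, 0.015, 2.976]
wrist_force: [2.1, -0.1, 0.0]
opening: 0.0004
grip_force: 0.0
```

Run:
```python
from h import *
st=state();print(st["clock"],st["eef_pos"],st["wrist_force"])
S=camera("scene");D=camera("side");np.save("S10.npy",S);np.save("D10.npy",D)
X=np.array([.986,-.165,0]);Y=np.array([.165,.986,0]);pin=np.array([.6553,.1565,0])
# intensity across door thickness (guard x) at top edge height, several r
for nm,I in(("scene",S),("side",D)):
  P=pose(nm)
  for r in(.03,.08,.13,.16):
    v=[]
    for t in np.arange(-.03,.031,.004):
        q=proj(P,pin-r*Y+t*X+[0,0,.179]);v.append(int(cv2.getRectSubPix(I.mean(2).astype(np.float32),(1,1),tuple(map(float,q)))[0,0]))
    print(nm,r,v)
```

```text
26.5 [0.53982643 0.04187968 0.24135005] [ 2.06926028 -0.1127887   0.03415397]
scene 0.03 [144, 145, 145, 145, 145, 157, 180, 190, 170, 106, 72, 72, 74, 67, 63, 56]
scene 0.08 [145, 145, 145, 145, 144, 159, 183, 192, 163, 101, 71, 73, 76, 75, 74, 73]
scene 0.13 [145, 146, 146, 144, 139, 144, 179, 189, 150, 84, 70, 74, 74, 76, 76, 73]
scene 0.16 [146, 146, 145, 145, 139, 148, 184, 187, 140, 79, 70, 72, 74, 74, 75, 73]
side 0.03 [155, 151, 147, 136, 118, 137, 181, 217, 227, 213, 192, 186, 185, 187, 186, 187]
side 0.08 [104, 105, 103, 100, 123, 169, 215, 217, 189, 145, 128, 122, 124, 122, 123, 120]
side 0.13 [101, 103, 99, 102, 126, 180, 216, 203, 160, 129, 121, 123, 123, 121, 126, 125]
side 0.16 [85, 86, 84, 104, 148, 193, 214, 185, 142, 127, 123, 123, 124, 125, 123, 123]
```

The door lies within about 1° of parallel. I'll press once more, very lightly, to confirm it hasn't bounced off the stop.

Emit:
arm_command([
  [[0, 0, -0.03], 0],
  [[0.01, -0.002, -0.07], 0],
  [[0.03, -0.005, -0.088], 0],
  [[0.05, -0.009, -0.088], 0],
  [[0.062, -0.011, -0.088], 0],
])

```text
clock: 27.02
eef_pos: [0.5978, 0.0303, 0.1405]
tcp_rot: [-3.141, -0.006, 2.975]
wrist_force: [0.4, -0.5, 1.0]
opening: 0.0003
grip_force: 0.0
```

Emit:
arm_command([
  [[0.004, -0.0008, 0], 0],
  [[0.008, -0.0013, 0], 0],
  [[0.01, -0.0016, 0], 0],
  [[0.01, -0.0016, 0], 0],
])

```text
clock: 27.35
eef_pos: [0.6085, 0.0292, 0.1448]
tcp_rot: [-3.142, -0.0, 2.976]
wrist_force: [0.8, 0.1, 0.2]
opening: 0.0007
grip_force: 0.0
```

Emit:
arm_command([
  [[0.0007, -0.0001, 0], 0],
  [[0.0015, -0.0002, 0], 0],
  [[0.0015, -0.0002, 0], 0],
])

```text
clock: 27.6
eef_pos: [0.6101, 0.0291, 0.1454]
tcp_rot: [3.142, 0.0, 2.976]
wrist_force: [-0.6, -0.4, 0.3]
opening: 0.0003
grip_force: 0.0
```

Emit:
arm_command([
  [[0.001, -0.0002, 0], 0],
  [[0.002, -0.0003, 0], 0],
  [[0.003, -0.0005, 0], 0],
  [[0.004, -0.0006, 0], 0],
  [[0.004, -0.0006, 0], 0],
])

```text
clock: 28.02
eef_pos: [0.6144, 0.0284, 0.1451]
tcp_rot: [3.142, 0.0, 2.976]
wrist_force: [-0.5, 0.1, -0.2]
opening: 0.0005
grip_force: 0.1
```

Emit:
arm_command([
  [[0.0005, -0.0001, 0], 0],
  [[0.001, -0.0002, 0], 0],
  [[0.001, -0.0002, 0], 0],
])

```text
clock: 28.27
eef_pos: [0.615, 0.0282, 0.145]
tcp_rot: [3.142, -0.001, 2.976]
wrist_force: [-0.6, 0.4, -0.3]
opening: 0.0001
grip_force: 0.4
```

Emit:
arm_command([
  [[0.0005, -0.0001, 0], 0],
  [[0.0005, -0.0001, 0], 0],
])

```text
clock: 28.43
eef_pos: [0.6151, 0.0282, 0.145]
tcp_rot: [-3.142, -0.002, 2.976]
wrist_force: [-2.6, 0.5, 1.6]
opening: -0.0
grip_force: 1.3
```

It made contact at the same place (0.615), so the door is on the stop. Withdraw gently.

Emit:
arm_command([
  [[-0.0005, 0.0001, 0], 0],
  [[-0.001, 0.0002, 0], 0],
  [[-0.0015, 0.0003, 0], 0],
  [[-0.0025, 0.0004, 0], 0],
  [[-0.005, 0.0008, 0], 0],
])

```text
clock: 28.85
eef_pos: [0.6111, 0.0288, 0.1451]
tcp_rot: [-3.142, 0.001, 2.976]
wrist_force: [0.6, -0.2, 0.0]
opening: 0.0003
grip_force: 0.0
```

Emit:
arm_command([
  [[-0.01, 0.002, 0], 0],
  [[-0.03, 0.005, 0], 0],
  [[-0.05, 0.008, 0.03], 0],
  [[-0.065, 0.01, 0.06], 0],
  [[-0.07, 0.011, 0.09], 0],
])

```text
clock: 29.27
eef_pos: [0.5379, 0.0404, 0.2352]
tcp_rot: [-3.141, -0.003, 2.976]
wrist_force: [0.1, -0.2, -0.1]
opening: 0.0005
grip_force: 0.0
```

Emit:
arm_command([
  [[0, 0, 0], 0],
  [[0, 0, 0], 0],
  [[0, 0, 0], 0],
  [[0, 0, 0], 0],
])

```text
clock: 29.6
eef_pos: [0.5398, 0.0399, 0.2333]
tcp_rot: [-3.141, -0.003, 2.975]
wrist_force: [0.4, -0.4, 0.3]
opening: 0.0004
grip_force: 0.0
```

Run:
```python
from h import *
st=state();print(st["clock"],st["eef_pos"],st["wrist_force"])
S=camera("scene");D=camera("side")
S0=np.load("S10.npy");D0=np.load("D10.npy")
X=np.array([.986,-.165,0]);Y=np.array([.165,.986,0]);pin=np.array([.6553,.1565,0])
for nm,I in(("scene",S),("side",D)):
  P=pose(nm)
  for r in(.03,.16):
    print(nm,r,[int(cv2.getRectSubPix(I.mean(2).astype(np.float32),(1,1),tuple(map(float,proj(P,pin-r*Y+t*X+[0,0,.179]))))[0,0]) for t in np.arange(-.03,.031,.004)])
# loose things unmoved vs start (scene)
a=np.load("scene0.npy").astype(int)
for n,(u,v,w) in dict(dark=(338,140,14),yel=(364,150,14),cap=(213,191,8),purple=(230,286,30)).items():
    print(n,abs(a[v-w:v+w,u-w:u+w]-S[v-w:v+w,u-w:u+w]).mean())
```

```text
29.6 [0.53981151 0.03986704 0.23326638] [ 0.37914562 -0.36614304  0.29122652]
scene 0.03 [145, 145, 145, 144, 143, 147, 173, 190, 170, 106, 72, 72, 74, 68, 65, 59]
scene 0.16 [146, 145, 146, 145, 146, 137, 139, 179, 177, 113, 72, 72, 73, 74, 74, 74]
side 0.03 [81, 84, 81, 81, 93, 128, 177, 215, 225, 220, 199, 188, 185, 185, 187, 183]
side 0.16 [86, 86, 84, 87, 99, 133, 174, 194, 166, 133, 123, 125, 125, 124, 122, 123]
dark 5.318027210884353
yel 5.387755102040816
cap 7.346354166666667
purple 5.541666666666667
```

The door now lies parallel to the guard front within about 0.1°, and the bottles and cap have not moved. Handing in.

```bash
python3 -c "
from workcell import *
print(hand_in())"
```

```text
the job is handed in; nothing more can be done
None
```

The white door is hanging on both hinge pins, fully down and swung shut against its rubber stop. The arm has let go, and I handed the job in at about 30 s; the first try at lowering it caught on the pin tips and tilted the door in the grip, so I squared it and relocated the pins by touch.

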